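# Fetch the fittings tote from under the bench riser and hold it up level

## Task

Bring me the pale wooden hand tote with the brass fittings: draw it straight out of its bay along the bench until it is fully clear of the riser shelf, without jarring the shelf, then take it by its grip bar, lift it about 20 cm off the bench in front of the shelf and hold it steady and level there for at least two seconds, finishing while still holding it up so I can pick from it. Keep it level all the way so that no ring or rosette spills, and leave the other things on the bench and on the shelf as they are.

Things in the scene. Friction and masses are not known exactly. Their poses are not given: they have to be found in the camera images.
- riser: Low brown wooden bench riser shelf, fixed: 200 deep (its x) x 434 wide (y) x 120 high, a 16 high lip along the back of the top. Three open bays side by side run along its x, each 126 wide and 104 high, centred at y = -140, 0 and +140 of its frame; no floor, things slide on the bench. Origin: centre of its underside; its open front looks to its -x, towards the robot.
- riser_front (a point): Foot of the riser's open front, at its middle: x = -100, y = 0, z = 0 of the riser's frame. Uprights are 14 thick, the top board 16 thick.
- tote: Pale beech hand tote, about 0.3 kg, the one to fetch, standing loose on the bench in any one of the three bays, its front end 70 to 95 out of the riser's front. 180 long (its x, along the bay) x 112 wide (y); walls 6 thick, 42 high; floor 6 thick. Origin: centre of its underside; z up; its -x end faces out of the bay. Balances within 10 of its middle in x and y.
- grip_bar (a point): Middle of the pale tote's grip bar, 80 above its underside, over the origin. The bar is the top of a centre board 12 thick (in y) along the tote's x: 140 long (x -70 to +70), 68 to 92 high, over a finger slot (x -40 to +40, 42 to 68 high), braced by slopes at its ends. Pinch it across y from above anywhere along it; the fingers pass beside it, clear of walls and brass.
- ring0: Loose brass ring, 34 outside, 24 inside, 5 thick, lying on the floor of the pale tote. Origin: centre of its underside.
- ring1: A second such brass ring in the pale tote.
- concho0: Loose brass rosette (domed disc), 30 across, 8 high, lying in the pale tote. Origin: centre of its underside.
- concho1: A second such brass rosette in the pale tote.
- dark_tote: Dark walnut hand tote with steel D-rings, size and form exactly as the pale tote, standing the same way in another bay; not to be moved. Origin: centre of its underside.
- tin: Red closed tin box, 174 x 108 x 68 high, standing part way out of the remaining bay; not to be moved. Origin: centre of its underside.
- maul: White maul with a wooden handle, stood on its head beside the left end of the riser (to its +y), 62 across, 211 high; not to be moved. Origin: centre of its underside.
- paint_jar: Amber jar with a black cap beside the right end of the riser, 52 across, 70 high; not to be moved. Origin: centre of its underside.
- weight: Dark steel pattern weight with a knob, 68 across, 58 high, on the right of the bench; not to be moved. Origin: centre of its underside.
- awl: Awl with a dark wooden haft lying on the left of the bench, 165 long, 25 thick; not to be moved. Origin: on its underside, 80 from the butt of the haft.
- spool_a: Blue thread spool standing on top of the riser, 70 to 100 behind its front edge, 56 across, 75 high; not to be moved. Origin: centre of its underside.
- spool_b: Yellow thread spool standing likewise on top of the riser; same size; not to be moved. Origin: centre of its underside.
Not all that is in view belongs to the job. What is shaped like the tote but green or purple is not meant.

How it is judged:
By the outcome, as a careful person would: the job done as asked, in the order asked, and still so for the second after the job is handed in, while the arm keeps its last pose, push and grip.
It also fails if it takes over 53 s, if anything falls off the work surface, if the arm or the gripper's body presses on something with over 40 N, if the wrist force passes 120 N, or if a joint passes its speed limit or range.

## Robot

A 7-joint arm with a two-finger parallel gripper is mounted at the origin on the work surface. World frame = base frame: x ahead of the robot, y to its left, z up, the work surface at z = 0. Lengths are in m, angles in rad, forces in N, time in s.
With the tool pointing down it reaches from about 0.425 to 0.875 m from the base axis. Payload 4.7 kg.
Tool frame: the origin (TCP) lies midway between the tips of the shut fingers; the grasp point (between the pads) lies 19 mm behind it; z points along the fingers, y is the line along which they close (so a half turn about z gives the same grasp; the last joint's range is limited). The gripper opens to 87 mm and grips with 3 to 60 N. Pads are 19 mm wide; open, the fingers measure 117 mm over their backs; the gripper's body (75 mm by 190 mm) begins 51 mm behind the grasp point.
Start: joints at [1.255, 0.321, -0.07, 1.45, 0.023, 1.371, -0.057], TCP at [0.21, -0.615, 0.223] pointing down, gripper open.
Joint ranges: [-2.86, 2.86], [-0.3, 2.09], [-1.38, 1.24], [0.06, 2.45], [-1.56, 4.7], [0.09, 2.05], [-2.69, 2.69]. Speed limits (rad/s): [2.57, 2.57, 3.14, 3.14, 3.14, 3.14, 3.14].

## Interface

Orientations are given as a rotation vector (axis times angle).
In Python, from bench import ctrl gives the robot as it stands. The module is installed in compiled form; this text tells all that it offers.
- The arm moves only by the tool carry_out, never from a script. Its argument "steps" is a list of rows, each a list of 7 numbers: the turn, a rotation vector about the world's x, y, z in degrees, then the shift along the world's x, y, z in cm, then the opening, from 0 (shut) to 1 (fully open). A call has 1 to 12 rows; each row is the pose to reach, as a shift and turn from the pose commanded when the call began; what a row does not reach only later rows make up. A row lasts 1/10 s, in which the tool goes at most 50 mm and 8.59 degrees, less where a joint would pass 70% of its speed; a pose out of reach is approached as far as the arm can. A call with a gripper value outside its range is refused whole. The fingers move at their own pace and stop on an object; "squeeze" is the grip in N (left out, the last holds). Time passes only in rows, so rows that repeat a pose let the fingers close. It gives the time, the measured TCP pose, the force, the opening and the grip force at its end, in the units of the state.
- ctrl.get_state(): the state, without advancing time (a new reading comes with each control period).
- ctrl.get_image(name): name is "scene" or "top" or "wrist"; returns a dict with "pixels" (384x512x3 uint8, red, green, blue), "camera_matrix" (3x3 intrinsics, pixels), "k1" (the pictures are not rectified: a ray, as slopes to the right and down, at radius r is drawn at 1 + k1 r^2 times it, then the intrinsics apply), "cam_to_world" (4x4, takes a point from camera to world coordinates); the wrist camera has in their place "T_tool_cam" (4x4, takes a point from camera to tool coordinates, whose origin is the TCP and whose axes are the flange's). Camera axes: x right, y down, z forward; pixel columns grow to the right and rows downward; lengths in m; the calibration is good to about 2 mm. A picture is of the moment at which its call begins: read the wrist's pose just before it. There is no depth.
- ctrl.close_job(): hands the job in; it is judged then, once.
The state is a dict: "time": time; "joint_positions": joint angles; "qd": joint speeds; "joint_torque": joint torques, N m; "position": TCP position; "tool_rot": TCP orientation; "ft_force": force on the tool from outside, world axes, zero at the start; "torque": the same for the moment, N m; "grip_width": opening from 0.0 (shut) to 1.0 (fully open); "grip_force": force on a finger pad.
Only numpy, scipy, OpenCV 4.12 (cv2) and the standard library are available. Lean on these libraries where they do the work, as an engineer would, in place of code of your own. Each camera call takes 0.05 s, during which the arm holds its last target. There are 200 camera calls.

## Working session

There is one attempt and no reset: what is moved stays moved. The work goes in short steps, Python scripts to look and compute and a tool call to move; the robot and the scene stay as the last step left them, time stands still between calls to the robot, and variables do not carry over. Pictures are saved under pics/ and viewed, at most 10 in all, crops included, and the job is handed in when it is done.

Besides the shell and the picture viewer there is one more tool, called after "Request:" as name([rows], argument=value, ...), one row to a line, values as JSON. carry_out: Moves the arm, as the interface text tells. Its arguments: {"type":"object","properties":{"steps":{"type":"array","items":{"type":"array","items":{"type":"number"}}},"squeeze":{"type":"number"}},"required":["steps"]}

```bash
mkdir -p pics; cat > h.py <<'E'
import numpy as np, cv2
from bench import ctrl
def shot(n,f):
    s=ctrl.get_state(); d=ctrl.get_image(n)
    cv2.imwrite('pics/'+f+'.png',d['pixels'][:,:,::-1]); 
    np.savez('pics/'+f+'.npz',**{k:v for k,v in d.items()},pos=s['position'],rot=s['tool_rot'])
    return s
def ray(f,uv):
    d=np.load('pics/'+f+'.npz'); K=d['camera_matrix']; k1=float(d['k1'])
    p=cv2.undistortPoints(np.array([[uv]],float),K,np.array([k1,0,0,0.]))[0,0]
    if 'cam_to_world' in d: T=d['cam_to_world']
    else:
        W=np.eye(4); W[:3,:3]=cv2.Rodrigues(d['rot'])[0]; W[:3,3]=d['pos']; T=W@d['T_tool_cam']
    return T[:3,3],T[:3,:3]@np.array([p[0],p[1],1])
def at(f,uv,z):
    o,r=ray(f,uv); return o+r*(z-o[2])/r[2]
def crop(f,x,y,w,h,s,g):
    im=cv2.imread('pics/'+f+'.png')[y:y+h,x:x+w]; cv2.imwrite('pics/'+g+'.png',cv2.resize(im,None,fx=s,fy=s,interpolation=cv2.INTER_CUBIC))
E
python3 - <<'E'
from h import *
s=shot('top','top');shot('scene','scene')
print(s)
a=cv2.imread('pics/top.png');b=cv2.imread('pics/scene.png')
cv2.imwrite('pics/top2.png',cv2.resize(a,None,fx=1.55,fy=1.55));cv2.imwrite('pics/scene2.png',cv2.resize(b,None,fx=1.55,fy=1.55))
E
```

```text
{'time': 0.0, 'joint_positions': array([ 1.25508757,  0.32178734, -0.07008757,  1.45167058,  0.02262389,
        1.37077724, -0.05689092]), 'qd': array([-0.00115182, -0.00040783,  0.00037672,  0.00053062, -0.00025706,
        0.00076782, -0.00012387]), 'joint_torque': array([-2.33952642e-04, -4.91287494e+01, -4.03860155e-01, -3.12530851e+01,
       -6.39660470e-02,  4.35347459e-02,  1.60704508e-04]), 'position': array([ 0.21028068, -0.61447137,  0.22148691]), 'tool_rot': array([-3.09717949e+00, -5.15493775e-01,  6.63256035e-04]), 'ft_force': array([-0.0377734 ,  0.18961842, -0.12917021]), 'torque': array([0.0373944 , 0.03539521, 0.03270212]), 'grip_force': 0.0, 'grip_width': 1.0020314489832498}
```

View pics/top2.png

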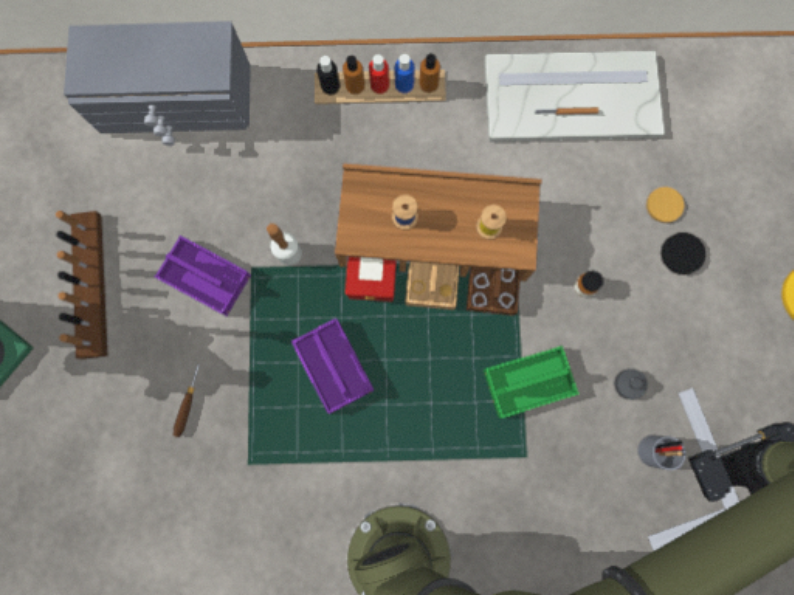

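View pics/scene2.png

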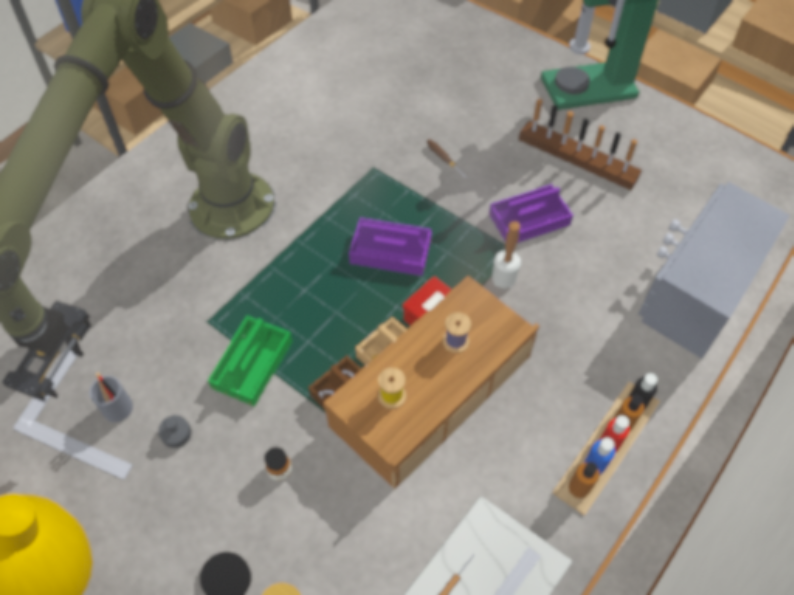

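The lookalikes, in the enlarged top view, are:
- the pale tote with brass at (432,284), middle bay
- the dark walnut tote at (494,289)
- the purple trays at (333,365) and (202,275)
- the green tray at (531,381)

The middle-bay one fits: it is pale wood and has loose brass pieces. The tin is at (371,278). I'll confirm with a crop.

```bash
python3 - <<'E'
from h import *
crop('top',210,100,150,110,5.3,'c1')
E
```

```text
(no output)
```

View pics/c1.png

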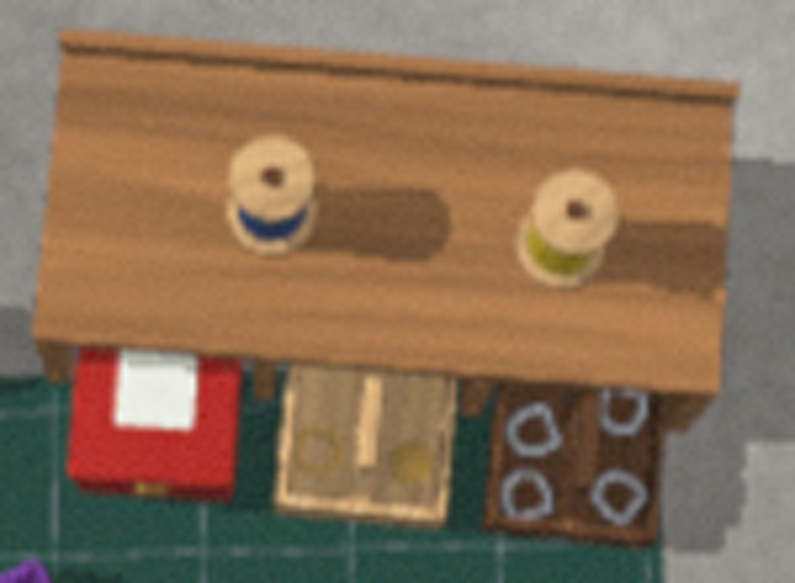

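The crop confirms it: a pale tote holding a brass ring (318,450) and a rosette (410,463), bar end at crop (367,466), wall-top front corners about (278,508) and (445,520). The riser's front top edge runs (35,340)–(718,392).

```bash
python3 - <<'E'
from h import *
def c(u,v,z,n):
    p=at('top',(210+(u+.5)/5.3-.5,100+(v+.5)/5.3-.5),z); print(n,p.round(4)); return p
a=c(35,340,.12,'riserL');b=c(718,392,.12,'riserR');c(62,32,.136,'backL');c(738,85,.136,'backR')
print('yaw',np.degrees(np.arctan2(*( (a-b)[:2]*[-1,1])) ),np.linalg.norm(a-b),(a+b)/2)
f=c(367,466,.092,'barfront');g=c(372,375,.092,'bar in')
c(278,508,.042,'tl');c(445,520,.042,'tr');c(290,368,.042,'tl in');c(458,378,.042,'tr in')
s=ctrl.get_state(); R=cv2.Rodrigues(s['tool_rot'])[0];print(R.round(3))
print(np.load('pics/top.npz')['cam_to_world'].round(3))
E
```

```text
riserL [0.6493 0.1193 0.12  ]
riserR [ 0.6047 -0.308   0.12  ]
backL [0.8469 0.099  0.136 ]
backR [ 0.8003 -0.3297  0.136 ]
yaw -5.9559392533662034 0.42963713678076176 [ 0.62696894 -0.09434198  0.12      ]
barfront [ 0.5686 -0.0881  0.092 ]
bar in [ 0.6278 -0.0933  0.092 ]
tl [ 0.5517 -0.0314  0.042 ]
tr [ 0.5409 -0.1406  0.042 ]
tl in [ 0.6458 -0.0419  0.042 ]
tr in [ 0.6361 -0.153   0.042 ]
[[ 0.946  0.324 -0.001]
 [ 0.324 -0.946  0.002]
 [-0.    -0.002 -1.   ]]
[[-2.600e-02 -9.840e-01  1.750e-01  3.040e-01]
 [-1.000e+00  2.500e-02 -4.000e-03 -1.700e-02]
 [-1.000e-03 -1.750e-01 -9.850e-01  1.464e+00]
 [ 0.000e+00  0.000e+00  0.000e+00  1.000e+00]]
```

Request:
carry_out([
  [0,0,-1,1,1.5,1,1],
  [0,0,-3,3,4.5,2,1],
  [0,0,-5,5.5,8,3,1],
  [0,0,-7,8,11.5,3,1],
  [0,0,-9,10.5,15,3,1],
  [0,0,-11,13,18.5,3,1],
  [0,0,-13,15.5,22,3,1],
  [0,0,-15,18,25.5,3,1],
  [0,0,-17,20.5,29,3,1],
  [0,0,-19,23,32.5,3,1],
  [0,0,-21,25.5,36,3,1],
  [0,0,-22,27.5,39,3,1],
])

```text
time: 1.3
position: [0.4865, -0.2224, 0.2523]
tool_rot: [-3.14, 0.084, 0.0]
ft_force: [-0.3, 0.7, -0.6]
grip_width: 1.002
grip_force: 0.0
```

Request:
carry_out([
  [0,0,-1,2,3,0,1],
  [0,0,-2,4,6,0,1],
  [0,0,-3,6.5,9,0,1],
  [0,0,-3,8.5,11.5,0,1],
  [0,0,-3,9.5,13,0,1],
  [0,0,-3,9.8,13.5,0,1],
  [0,0,-3,9.8,13.5,0,1],
  [0,0,-3,9.8,13.5,0,1],
])

```text
time: 2.1
position: [0.5828, -0.0916, 0.2523]
tool_rot: [3.136, -0.17, -0.001]
ft_force: [1.1, -0.6, -0.6]
grip_width: 1.001
grip_force: 0.0
```

```bash
python3 - <<'E'
from h import *
s=shot('wrist','w1')
print(s['time'],s['position'],cv2.Rodrigues(s['tool_rot'])[0].round(3),s['ft_force'])
print(np.load('pics/w1.npz')['T_tool_cam'].round(3))
crop('w1',0,0,512,384,1.5,'w1b')
E
```

```text
2.1 [ 0.58283053 -0.09158277  0.25234276] [[ 0.994 -0.108 -0.001]
 [-0.108 -0.994 -0.001]
 [-0.001  0.001 -1.   ]] [ 1.09763113 -0.58732913 -0.58003502]
[[-0.001 -0.963 -0.268  0.072]
 [ 1.    -0.001 -0.    -0.   ]
 [ 0.    -0.268  0.963 -0.162]
 [ 0.     0.     0.     1.   ]]
```

View pics/w1b.png

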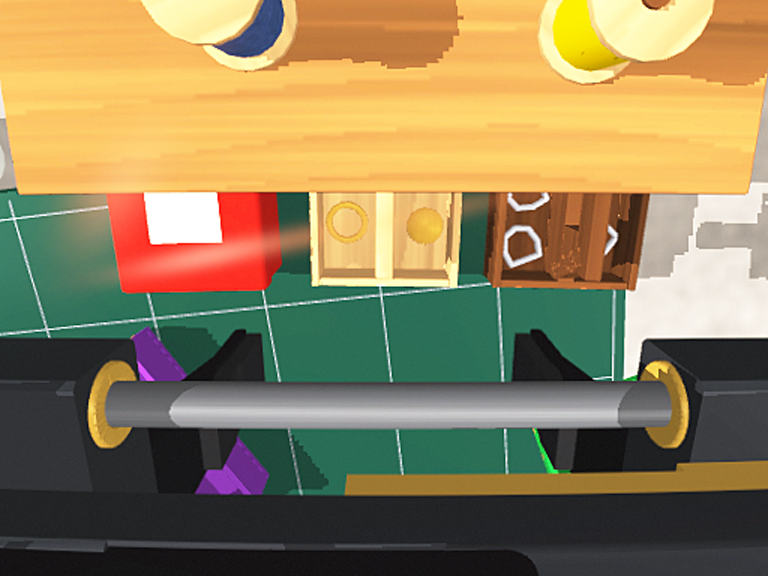

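The wrist view shows the pale tote between x 310 and 460 (front wall about row 280), with its bar at about (384, 192–278). The ring is at (347,222), the rosette at (425,225).

```bash
python3 - <<'E'
from h import *
c=lambda u,v,z:print(u,v,at('w1',((u+.5)/1.5-.5,(v+.5)/1.5-.5),z).round(4))
c(384,195,.092);c(384,278,.092)
c(311,195,.042);c(313,285,.042);c(458,287,.042);c(461,195,.042)
c(15,192,.12);c(748,194,.12)
E
```

```text
384 195 [ 0.622  -0.0932  0.092 ]
384 278 [ 0.568  -0.0872  0.092 ]
311 195 [ 0.6227 -0.0393  0.042 ]
313 285 [ 0.5549 -0.0307  0.042 ]
458 287 [ 0.5412 -0.1409  0.042 ]
461 195 [ 0.6108 -0.1482  0.042 ]
15 192 [0.6518 0.1228 0.12  ]
748 194 [ 0.6033 -0.3079  0.12  ]
```

Request:
carry_out([
  [0,0,0,0,0.2,-2,1],
  [0,0,0,0,0.2,-5,1],
  [0,0,0,0,0.2,-8,1],
  [0,0,0,0,0.2,-11,1],
  [0,0,0,0,0.2,-13,1],
  [0,0,0,0,0.2,-15,1],
  [0,0,0,0,0.2,-16.5,1],
  [0,0,0,0,0.2,-17.5,1],
  [0,0,0,0,0.2,-18.3,1],
  [0,0,0,0,0.2,-18.8,1],
  [0,0,0,0,0.2,-18.8,1],
  [0,0,0,0,0.2,-18.8,1],
])

```text
time: 3.35
position: [0.584, -0.088, 0.0652]
tool_rot: [3.137, -0.167, 0.001]
ft_force: [0.4, 0.4, 0.7]
grip_width: 0.998
grip_force: 0.0
```

Request:
carry_out([
  [0,0,0,0,0,0,0.6],
  [0,0,0,0,0,0,0.4],
  [0,0,0,0,0,0,0.3],
  [0,0,0,0,0,0,0.25],
  [0,0,0,0,0,0,0.2],
  [0,0,0,0,0,0,0.15],
  [0,0,0,0,0,0,0.1],
  [0,0,0,0,0,0,0.05],
  [0,0,0,0,0,0,0.05],
  [0,0,0,0,0,0,0.05],
], squeeze=12)

```text
time: 4.35
position: [0.5835, -0.088, 0.0646]
tool_rot: [3.137, -0.167, -0.0]
ft_force: [-0.6, 0.7, 0.2]
grip_width: 0.172
grip_force: 0.5
```

Request:
carry_out([
  [0,0,0,0,0,0,0],
  [0,0,0,0,0,0,0],
  [0,0,0,0,0,0,0],
  [0,0,0,0,0,0,0],
  [0,0,0,0,0,0,0],
])

```text
time: 4.85
position: [0.5834, -0.0884, 0.0646]
tool_rot: [3.137, -0.168, -0.0]
ft_force: [-0.7, -0.9, -0.2]
grip_width: 0.135
grip_force: 11.9
```

Request:
carry_out([
  [0,0,0,-0.2,0.02,0,0],
  [0,0,0,-0.6,0.06,0,0],
  [0,0,0,-1.2,0.13,0,0],
  [0,0,0,-1.9,0.2,0,0],
  [0,0,0,-2.6,0.28,0,0],
  [0,0,0,-3.3,0.36,0,0],
  [0,0,0,-4,0.43,0,0],
  [0,0,0,-4.6,0.5,0,0],
  [0,0,0,-5,0.54,0,0],
  [0,0,0,-5,0.54,0,0],
])

```text
time: 5.85
position: [0.5322, -0.0826, 0.0646]
tool_rot: [3.137, -0.168, -0.003]
ft_force: [-2.3, 0.1, 0.8]
grip_width: 0.136
grip_force: 12.0
```

```bash
python3 - <<'E'
from h import *
s=shot('top','t3'); print(s['position'],s['ft_force'],s['grip_force'])
crop('t3',180,100,180,135,4.4,'t3b')
E
```

```text
[ 0.53224198 -0.08259679  0.06455729] [-2.3474794   0.07290284  0.81932965] 11.988723251852207
```

View pics/t3b.png

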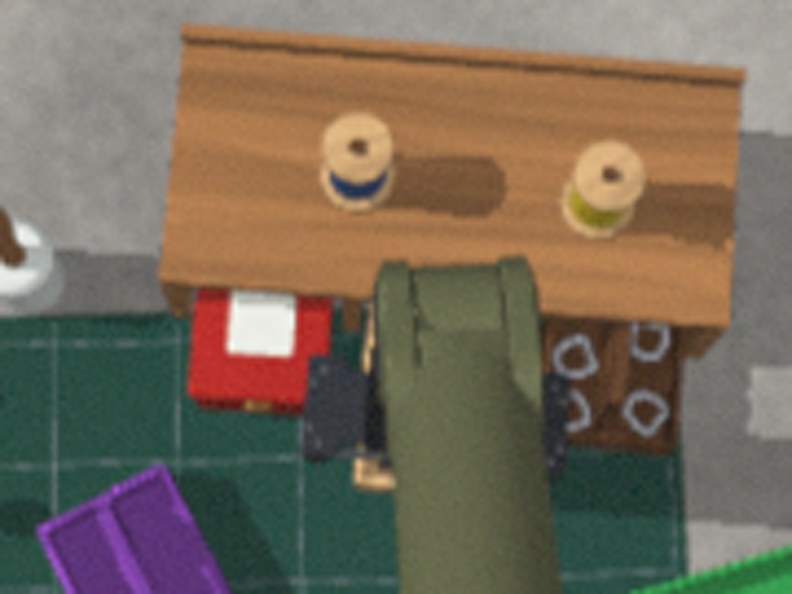

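The tote has moved out about 5 cm (front end at crop (375,480)). The spools, tin, dark tote and riser haven't moved. I'll keep drawing.

Request:
carry_out([
  [0,0,0,-0.3,0.03,0,0],
  [0,0,0,-0.9,0.1,0,0],
  [0,0,0,-1.7,0.18,0,0],
  [0,0,0,-2.6,0.28,0,0],
  [0,0,0,-3.6,0.39,0,0],
  [0,0,0,-4.6,0.5,0,0],
  [0,0,0,-5.6,0.61,0,0],
  [0,0,0,-6.6,0.71,0,0],
  [0,0,0,-7.6,0.82,0,0],
  [0,0,0,-8.6,0.93,0,0],
  [0,0,0,-9.4,1.01,0,0],
  [0,0,0,-9.8,1.06,0,0],
])

```text
time: 7.1
position: [0.4346, -0.072, 0.0646]
tool_rot: [3.137, -0.167, -0.0]
ft_force: [0.8, -1.5, -3.4]
grip_width: 0.137
grip_force: 12.0
```

Request:
carry_out([
  [0,0,0,-0.3,0.03,0,0],
  [0,0,0,-0.3,0.03,0,0],
  [0,0,0,-0.3,0.03,0,0],
  [0,0,0,-0.3,0.03,0,0],
])

```text
time: 7.5
position: [0.4323, -0.0717, 0.0645]
tool_rot: [-3.137, 0.167, 0.001]
ft_force: [-0.7, 0.1, -0.1]
grip_width: 0.137
grip_force: 12.0
```

Request:
carry_out([
  [0,0,0,0,0,0,0.3],
  [0,0,0,0,0,0,0.6],
  [0,0,0,0,0,0,1],
  [0,0,0,0,0,0,1],
  [0,0,0,0,0,0,1],
  [0,0,0,0,0,0,1],
  [0,0,0,0,0,1.5,1],
  [0,0,0,0,0,4,1],
  [0,0,0,0,0,8,1],
  [0,0,0,0,0,12,1],
  [0,0,0,0,0,14,1],
  [0,0,0,0,0,14,1],
])

```text
time: 8.7
position: [0.4347, -0.0721, 0.208]
tool_rot: [3.135, -0.167, 0.01]
ft_force: [0.5, 0.4, -0.8]
grip_width: 0.992
grip_force: 0.0
```

Request:
carry_out([
  [0,0,0,0,0,0,1],
  [0,0,0,0,0,0,1],
])

```text
time: 8.9
position: [0.4315, -0.0715, 0.2031]
tool_rot: [-3.137, 0.167, 0.004]
ft_force: [-0.1, -0.2, -0.2]
grip_width: 0.994
grip_force: 0.0
```

```bash
python3 - <<'E'
from h import *
s=shot('wrist','w2'); print(s['time'],s['position'],s['ft_force'],s['grip_width'])
crop('w2',0,0,512,384,1.5,'w2b')
E
```

```text
8.9 [ 0.43152399 -0.07154207  0.20312556] [-0.12119154 -0.24682008 -0.1617094 ] 0.9944744791960988
```

View pics/w2b.png

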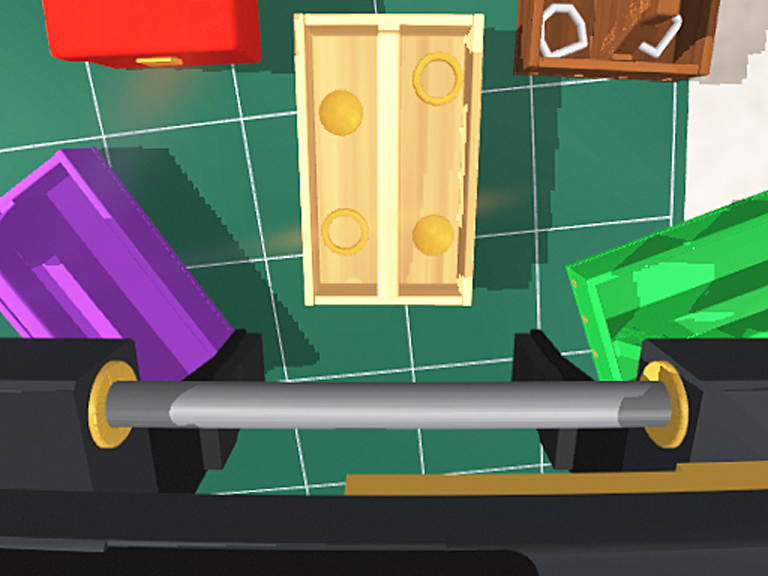

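The tote is fully out, with wall-top corners at (295,15), (483,15), (305,303) and (471,303) and the bar at x about 388. All four brass pieces are inside.

```bash
python3 - <<'E'
from h import *
c=lambda u,v,z:at('w2',((u+.5)/1.5-.5,(v+.5)/1.5-.5),z)
P=[c(295,15,.042),c(483,15,.042),c(305,304,.042),c(471,304,.042)]
for p in P: print(p.round(4))
m=np.mean(P,0);print('ctr',m)
print('bar',c(389,30,.092),c(388,295,.092))
E
```

```text
[ 0.5804 -0.0325  0.042 ]
[ 0.5686 -0.1418  0.042 ]
[ 0.4039 -0.0122  0.042 ]
[ 0.392 -0.123  0.042]
ctr [ 0.48620045 -0.07737196  0.042     ]
bar [ 0.55645267 -0.08514121  0.092     ] [ 0.41965121 -0.06993025  0.092     ]
```

Request:
carry_out([
  [0,0,0,1,-0.1,0,1],
  [0,0,0,3,-0.3,0,1],
  [0,0,0,4.8,-0.5,-1,1],
  [0,0,0,5.4,-0.58,-3,1],
  [0,0,0,5.4,-0.58,-6,1],
  [0,0,0,5.4,-0.58,-9,1],
  [0,0,0,5.4,-0.58,-11.5,1],
  [0,0,0,5.4,-0.58,-13,1],
  [0,0,0,5.4,-0.58,-13.7,0.8],
  [0,0,0,5.4,-0.58,-14,0.6],
  [0,0,0,5.4,-0.58,-14,0.4],
  [0,0,0,5.4,-0.58,-14,0.3],
])

```text
time: 10.15
position: [0.4873, -0.0776, 0.0654]
tool_rot: [3.137, -0.167, 0.002]
ft_force: [-0.4, -0.1, -0.2]
grip_width: 0.726
grip_force: 0.0
```

Request:
carry_out([
  [0,0,0,0,0,0,0.2],
  [0,0,0,0,0,0,0.1],
  [0,0,0,0,0,0,0],
  [0,0,0,0,0,0,0],
  [0,0,0,0,0,0,0],
  [0,0,0,0,0,0,0],
  [0,0,0,0,0,0,0],
  [0,0,0,0,0,0,0],
  [0,0,0,0,0,0,0],
], squeeze=30)

```text
time: 11.05
position: [0.4865, -0.0775, 0.0646]
tool_rot: [3.137, -0.167, -0.0]
ft_force: [-0.4, 0.3, 0.3]
grip_width: 0.135
grip_force: 30.0
```

Request:
carry_out([
  [0,0,0,0,0,0.2,0],
  [0,0,0,0,0,0.5,0],
  [0,0,0,0,0,1,0],
  [0,0,0,0,0,1.6,0],
  [0,0,0,0,0,2.2,0],
  [0,0,0,0,0,2.7,0],
  [0,0,0,0,0,3,0],
  [0,0,0,0,0,3,0],
  [0,0,0,0,0,3,0],
  [0,0,0,0,0,3,0],
], squeeze=40)

```text
time: 12.05
position: [0.4862, -0.0775, 0.0943]
tool_rot: [-3.137, 0.167, 0.001]
ft_force: [-0.5, 0.4, -4.2]
grip_width: 0.136
grip_force: 40.0
```

```bash
python3 - <<'E'
from h import *
s=shot('wrist','w3'); print(s['time'],s['position'],s['tool_rot'],s['ft_force'],s['torque'],s['grip_width'],s['grip_force'])
crop('w3',0,0,512,384,1.5,'w3b')
E
```

```text
12.05 [ 0.48620969 -0.07746965  0.09430303] [-3.13710253e+00  1.67259356e-01  1.04192169e-03] [-0.46350224  0.35191736 -4.2145827 ] [ 0.05123176  0.05808906 -0.00390902] 0.13578188092493437 39.99887466430664
```

View pics/w3b.png

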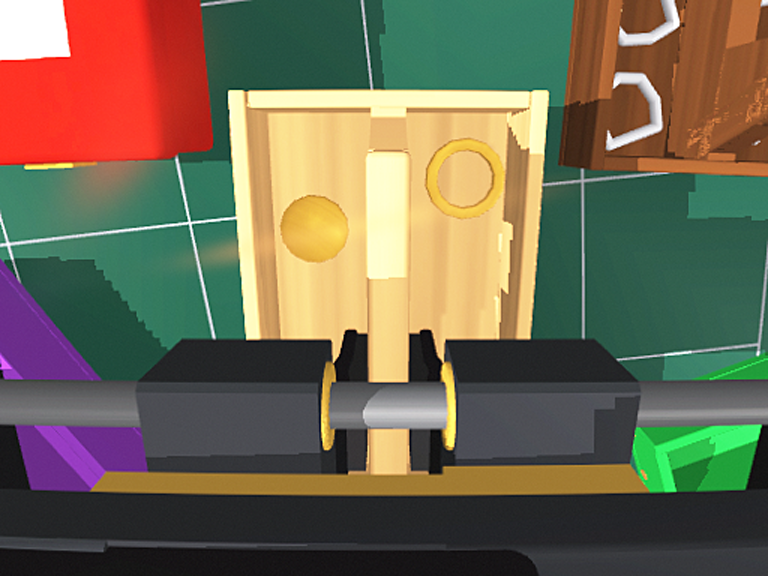

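The tote hangs clear, with the far wall level across row 92 and the ring (465,178) and rosette (315,228) in place. I'll lift the rest of the way.

Request:
carry_out([
  [0,0,0,0,0,0.3,0],
  [0,0,0,0,0,1,0],
  [0,0,0,0,0,2,0],
  [0,0,0,0,0,3.5,0],
  [0,0,0,0,0,5,0],
  [0,0,0,0,0,6.7,0],
  [0,0,0,0,0,8.4,0],
  [0,0,0,0,0,10.1,0],
  [0,0,0,0,0,11.8,0],
  [0,0,0,0,0,13.5,0],
  [0,0,0,0,0,15,0],
  [0,0,0,0,0,16.2,0],
])

```text
time: 13.3
position: [0.4868, -0.0774, 0.2584]
tool_rot: [3.137, -0.167, 0.002]
ft_force: [-0.8, 0.4, -3.1]
grip_width: 0.134
grip_force: 40.0
```

Request:
carry_out([
  [0,0,0,0,0,0.6,0],
  [0,0,0,0,0,0.8,0],
  [0,0,0,0,0,0.8,0],
  [0,0,0,0,0,0.8,0],
  [0,0,0,0,0,0.8,0],
  [0,0,0,0,0,0.8,0],
  [0,0,0,0,0,0.8,0],
  [0,0,0,0,0,0.8,0],
  [0,0,0,0,0,0.8,0],
  [0,0,0,0,0,0.8,0],
  [0,0,0,0,0,0.8,0],
  [0,0,0,0,0,0.8,0],
])

```text
time: 14.5
position: [0.4865, -0.0775, 0.2646]
tool_rot: [3.137, -0.167, -0.0]
ft_force: [1.3, -0.1, -3.3]
grip_width: 0.136
grip_force: 40.0
```

```bash
python3 - <<'E'
from h import *
s=shot('wrist','w4'); print(s['time'],s['position'],s['tool_rot'],s['ft_force'],s['torque'],s['grip_width'],s['grip_force'])
shot('scene','s4')
a=cv2.imread('pics/w4.png');b=cv2.imread('pics/s4.png')
cv2.imwrite('pics/f4.png',cv2.resize(np.vstack([a[:260],b[80:350]]),None,fx=1.1,fy=1.1))
print('diff w3-w4 upper tote', np.abs(a[50:230,155:365].astype(int)-cv2.imread('pics/w3.png')[50:230,155:365]).mean())
E
```

```text
14.5 [ 0.48648683 -0.07748986  0.26458472] [ 3.13705992e+00 -1.67181360e-01 -6.52393863e-05] [ 1.30500572 -0.08312218 -3.33723365] [0.01281388 0.04794411 0.01369587] 0.13576974383964344 39.99897424131632
diff w3-w4 upper tote 16.90484126984127
```

View pics/f4.png

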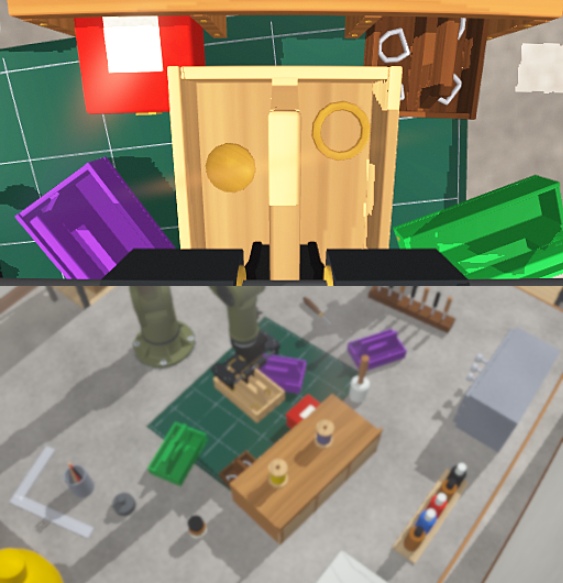

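The tote is 20 cm up and level: its far corners sit in the wrist frame where they did at 3 cm. The brass is still inside and the other things are undisturbed. I'll hold a bit longer.

Request:
carry_out([
  [0,0,0,0,0,0,0],
  [0,0,0,0,0,0,0],
  [0,0,0,0,0,0,0],
  [0,0,0,0,0,0,0],
  [0,0,0,0,0,0,0],
  [0,0,0,0,0,0,0],
  [0,0,0,0,0,0,0],
  [0,0,0,0,0,0,0],
  [0,0,0,0,0,0,0],
  [0,0,0,0,0,0,0],
  [0,0,0,0,0,0,0],
  [0,0,0,0,0,0,0],
])

```text
time: 15.8
position: [0.4865, -0.0775, 0.2646]
tool_rot: [3.137, -0.167, -0.0]
ft_force: [-0.2, 0.4, -3.7]
grip_width: 0.136
grip_force: 40.0
```

Request:
carry_out([
  [0,0,0,0,0,0,0],
  [0,0,0,0,0,0,0],
  [0,0,0,0,0,0,0],
  [0,0,0,0,0,0,0],
  [0,0,0,0,0,0,0],
  [0,0,0,0,0,0,0],
  [0,0,0,0,0,0,0],
  [0,0,0,0,0,0,0],
  [0,0,0,0,0,0,0],
  [0,0,0,0,0,0,0],
  [0,0,0,0,0,0,0],
  [0,0,0,0,0,0,0],
])

```text
time: 17.0
position: [0.4865, -0.0775, 0.2646]
tool_rot: [3.137, -0.167, -0.0]
ft_force: [-0.4, 1.0, -4.4]
grip_width: 0.133
grip_force: 40.0
```

```bash
python3 -c "
from h import *
s=ctrl.get_state();print(s['time'],s['position'],s['grip_force']);print(ctrl.close_job())"
```

```text
17.0 [ 0.486481   -0.07750547  0.26458866] 39.99901299364865
the job is handed in; nothing more can be done
None
```

The pale tote was drawn straight out of the middle bay, then lifted 20 cm by its grip bar and held level for over 3 s; I handed the job in at 17 s, still holding it, with no spill or disturbance seen in the pictures.

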